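# Crank the specimen lift level with the microscope stage

### The job

Fit the loose crank fully home on the square shaft end of the specimen lift and let go of it; then take it by its upright handle and crank it clockwise, seen from above, several turns without it slipping off, until the top of the lift's platform is level with the top of the microscope stage beside it. Leave the crank on the shaft, and do not disturb the other things on the bench.

Things in the scene. Friction and masses are not known exactly. Their poses are not given: they have to be found in the camera images.
- crank_hub (a point): Hub of the loose steel crank (about 0.44 kg, most of it here): an upright square block 40 x 40 mm, 56 mm tall, standing on the bench, handle up. Point: its centre, 28 mm above its underside. z up; +x along the arm to the handle; hub and socket faces square to x and y. Arm: 24 mm wide, its underside 22 mm and its top 34 mm above the hub's underside, leaving by the +x face.
- crank_socket (a point): Centre of the mouth of the square socket in the underside of the crank's hub: 22.5 mm wide, 31 mm deep, 3 mm chamfer. 28 mm below the hub's centre; same axes. The crank fits on the shaft in any of four positions.
- crank_grip (a point): The crank's upright black handle: a cylinder 26 mm in diameter, 66 mm tall, standing on the arm, its axis 75 mm from the hub's; it revolves freely about its own axis, so it can be held without turning the wrist. Point: its centre, half-way up, 33 mm above the arm's top, 39 mm above the hub's centre level. The hub's top is 22 mm above the arm's top.
- shaft_tip (a point): Square steel drive shaft end, 20 mm wide, 28 mm above the round flange (52 mm diameter, its top 57 mm above the bench) on a grey gearbox 130 x 130 mm; its last 6 mm taper by 3 mm a side. Point: centre of its top face. z up; x and y square to its flats, turning with it. Fully home, the hub rests on the flange, its centre level with this point; 1.2 mm play a side gives about 8 degrees of slack.
- lift_shaft (a joint): Angle of the drive shaft, rad; grows clockwise seen from above. Clockwise raises the platform, 15 mm for each full turn. It turns stiffly (0.15 to 0.3 N m, a few N at the handle) and stays where it is left.
- platform_edge (a point): The square aluminium lift platform, 120 x 120 mm, that carries a clear specimen block; it stands beside the gearbox, between it and the microscope, its centre 235 mm from the shaft. This point is on its flat top surface, 5 mm from the edge next to the microscope stage. It only goes up and down.
- stage_edge (a point): The black microscope stage, 150 x 140 mm, just beyond the platform (10 mm gap), fixed, about 32 to 50 mm higher than the platform at the start. This point is on its flat top surface, 5 mm from the edge next to the platform.
- tray_a: Bystander: open white sample tray, 130 x 90 x 45 mm high; origin at the centre of its underside.
- tray_b: Bystander: a second open white sample tray, 130 x 90 x 45 mm high; origin at the centre of its underside.
- pen_a: Bystander: capped white marker lying flat, 120 mm long, 18 mm thick, nearer the robot; origin at the centre of its underside.
- pen_b: Bystander: capped white marker lying flat, 120 mm long, 18 mm thick, on the robot's left; origin at the centre of its underside.
- wash_bottle: Bystander: white bottle with a cap, 66 mm diameter, 170 mm tall; origin at the centre of its underside.
- dish: Bystander: covered glass dish, 90 mm diameter, 18 mm tall; origin at the centre of its underside.
- beaker: Bystander: glass beaker, 70 mm diameter, 90 mm tall; origin at the centre of its underside.

How it is judged:
On the way, in this order (a step that is already met when the one before it is completed fails the run):
1. The crank is fully home on the square shaft end and let go of (horizontal distance between crank_hub and shaft_tip below 0.007 m and z of crank_hub in the frame of shaft_tip between -0.005 and 0.005 m and angle between crank_hub's own z axis and vertical below 0.12 rad and contact force between crank and the fingers below 0.1 N), for 0.2 s.
2. The crank, on the shaft and held by its handle, has turned the shaft through a full turn (horizontal distance between crank_hub and shaft_tip below 0.007 m and z of crank_hub in the frame of shaft_tip between -0.005 and 0.005 m and angle between crank_hub's own z axis and vertical below 0.12 rad and value of joint lift_shaft above 6.3 rad and contact force between crank_handle and the fingers above 0.5 N), for 0.1 s.
At the end, for the whole second after the job is handed in: The platform's top is level with the microscope stage's top to within 5 mm and at rest, and the crank is still fully home on the shaft end (hub centred within 7 mm, within 5 mm of its seated height, upright) (horizontal distance between crank_hub and shaft_tip below 0.007 m and z of crank_hub in the frame of shaft_tip between -0.005 and 0.005 m and angle between crank_hub's own z axis and vertical below 0.12 rad and z of platform_edge in the frame of stage_edge between -0.005 and 0.005 m and velocity of joint lift_shaft between -0.05 and 0.05 rad/s); the robot touches nothing.
It fails at once if The crank slips off the shaft end once cranking has begun (value of joint lift_shaft above 2.5 rad and (z of crank_hub in the frame of shaft_tip above 0.018 m or horizontal distance between crank_hub and shaft_tip above 0.02 m)).
It fails at once if Another thing on the bench is moved by more than 30 mm (distance of any of tray_a, tray_b, pen_a, pen_b, wash_bottle, dish, beaker from where it was at the start of the episode above 0.03 m).
It also fails if it takes over 64 s, if anything falls off the work surface, if the arm or the gripper's body presses on something with over 40 N, if the wrist force passes 120 N, or if a joint passes its speed limit or range.

### The arm

A 7-joint arm with a two-finger parallel gripper is mounted at the origin on the work surface. World frame = base frame: x ahead of the robot, y to its left, z up, the work surface at z = 0. Lengths are in m, angles in rad, forces in N, time in s.
With the tool pointing down it reaches from about 0.425 to 0.925 m from the base axis. Payload 6.8 kg.
Tool frame: the origin (TCP) lies at the very end of the fingers, on their centre line; the grasp point (between the pads) lies 19 mm behind it; z points along the fingers, x is the direction in which the jaws open and shut, and the axes are right-handed (so a half turn about z gives the same grasp; the last joint's range is limited). The gripper opens to 85 mm and grips with 20 to 120 N. Pads are 22 mm wide; open, the fingers measure 114 mm over their backs; the gripper's body (76 mm by 85 mm) begins 54 mm behind the grasp point. The pads swing forward as they close: fully open they stand 13 mm farther back than shut.
Start: joints at [-0.108, 0.477, 0.022, 1.555, -0.011, 1.109, -0.083], TCP at [0.675, 0, 0.231] pointing down, gripper open.
Joint ranges: [-2.96, 2.96], [-0.34, 2.1], [-1.41, 1.46], [0.24, 2.44], [-1.37, 4.51], [0.17, 1.92], [-2.96, 2.96]. Speed limits (rad/s): [2.39, 2.39, 3.14, 3.14, 3.14, 3.14, 3.14].

### API

Orientations are given as a rotation vector (axis times angle).
In Python, from bench import get_obs, imaging, hand_in gives the robot as it stands.
- The arm moves only by the tool send_rows, never from a script. Its argument "motion" is a list of rows, each an object with "dp": the shift along the world's x, y, z in m, a list of three; "rot": the turn, a rotation vector about the world's x, y, z in rad, a list of three; "grip": the finger opening in m, from 0 to 0.0854. In form: [{"dp": [dx, dy, dz], "rot": [ax, ay, az], "grip": grip}, ...]. A call has 1 to 20 rows; each row shifts and turns the pose as measured when the row begins; what a row does not reach is not made up. A row lasts 1/8 s, in which the tool goes at most 62.5 mm and 10.7 degrees, less where a joint would pass 70% of its speed; a pose out of reach is approached as far as the arm can. A call is refused whole if a number of a shift passes 0.0625 or a number of a turn 0.188, either way. A call with a gripper value outside its range is refused whole. The fingers move at their own pace and stop on an object; "grip_force" is the grip in N (left out, the last holds). Time passes only in rows, so rows that do not move let the fingers close. It gives the time, the measured TCP pose, the force and the opening at its end, in the units of the state.
- get_obs(): the state, without advancing time (a new reading comes with each control period).
- imaging.grab_frame(name): name is "scene" or "side" or "wrist"; returns a dict with "img" (400x640x3 uint8, red, green, blue), "fx", "fy", "cx", "cy" (pixels), "R" (3x3) and "t" (3): a world point X has camera coordinates R X + t. Camera axes: x right, y down, z forward; pixel columns grow to the right and rows downward; lengths in m; the calibration is good to about 2 mm. A picture is of the moment at which its call begins. There is no depth.
- hand_in(): hands the job in, once; it reports no verdict.
The state is a dict: "clock": time; "joints": joint angles; "qvel": joint speeds; "tau": joint torques, N m; "tcp_pos": TCP position; "orientation": TCP orientation; "contact_force": force on the tool from outside, world axes, zero at the start; "moment": the same for the moment, N m; "grip_width": finger opening in m.
Only numpy, scipy, OpenCV 4.12 (cv2) and the standard library are available. Lean on these libraries where they do the work, as an engineer would, in place of code of your own. Each camera call takes 0.05 s, during which the arm holds its last target. There are 200 camera calls.

## Working session

There is one attempt and no reset: what is moved stays moved. The work goes in short steps, Python scripts to look and compute and a tool call to move; the robot and the scene stay as the last step left them, time stands still between calls to the robot, and variables do not carry over. Pictures are saved under pics/ and viewed, about 8 in all and at most 12, crops included, and the job is handed in when it is done.

Besides the shell and the picture viewer there is one more tool, called after "Emit:" as a command line: name --argument value ..., lists and objects as JSON in quotes. send_rows: Moves the arm, as the interface text tells. Its arguments: {"type":"object","properties":{"motion":{"type":"array","items":{"type":"object","properties":{"dp":{"type":"array","items":{"type":"number"}},"rot":{"type":"array","items":{"type":"number"}},"grip":{"type":"number"}}}},"grip_force":{"type":"number"}},"required":["motion"]}

```bash
mkdir -p pics; cat > h.py <<'E'
import numpy as np, cv2
from bench import get_obs, imaging, hand_in
def ray(f,u,v):
    R=np.array(f["R"]);t=np.array(f["t"]);d=R.T@np.array([(u-f["cx"])/f["fx"],(v-f["cy"])/f["fy"],1.]);return -R.T@t,d
def onz(f,u,v,z):
    c,d=ray(f,u,v);return (c+d*(z-c[2])/d[2]).round(4)
def proj(f,X):
    p=np.array(f["R"])@np.array(X)+np.array(f["t"]);return np.array([f["fx"]*p[0]/p[2]+f["cx"],f["fy"]*p[1]/p[2]+f["cy"]]).round(1)
def tri(fs,uvs):
    A=np.zeros((3,3));b=np.zeros(3)
    for f,(u,v) in zip(fs,uvs):
        c,d=ray(f,u,v);d=d/np.linalg.norm(d);P=np.eye(3)-np.outer(d,d);A+=P;b+=P@c
    return np.linalg.solve(A,b).round(4)
def grab(n,save=None):
    f=imaging.grab_frame(n)
    if save: cv2.imwrite("pics/"+save+".png",f["img"][:,:,::-1])
    return f
E
python3 - <<'E'
from h import *
import pickle
fs={n:grab(n,n+"0") for n in("scene","side","wrist")}
pickle.dump(fs,open("f0.pkl","wb"))
for n,f in fs.items(): print(n,f["fx"],ray(f,320,200))
cv2.imwrite("pics/a.png",np.vstack([fs["scene"]["img"]])[:,:,::-1])
print(get_obs())
E
```

```text
scene 455.3291502858827 (array([1.39387795, 0.39522096, 0.8882006 ]), array([-0.70129103, -0.22854423, -0.67525633]))
side 462.0039264657283 (array([0.50353272, 0.87959743, 1.03031009]), array([ 0.04124494, -0.64412558, -0.76394204]))
wrist 313.6473665671528 (array([0.67552402, 0.07021763, 0.37360885]), array([-0.0081751 , -0.27015498, -0.96282648]))
{'clock': 0.15, 'joints': array([-0.10809131,  0.47761121,  0.02236291,  1.55620795, -0.01149245,
        1.10927584, -0.08311601]), 'qvel': array([ 0.00054831, -0.00230205,  0.00185461, -0.0027033 , -0.00046428,
        0.00011983, -0.00058586]), 'tau': array([ 1.55385478e-03, -5.96924365e+01,  1.60940632e+00, -2.81490952e+01,
        1.26662746e-02,  6.56643446e-03,  5.58682734e-05]), 'tcp_pos': array([ 6.74556863e-01, -2.30850025e-05,  2.30555627e-01]), 'orientation': array([ 3.14148220e+00, -2.79750582e-05, -2.15117060e-03]), 'contact_force': array([-0.46992519,  0.04845187, -0.30005724]), 'moment': array([-0.00062681, -0.00377177, -0.02878226]), 'grip_width': 0.08516754975670014}
```

View pics/scene0.png

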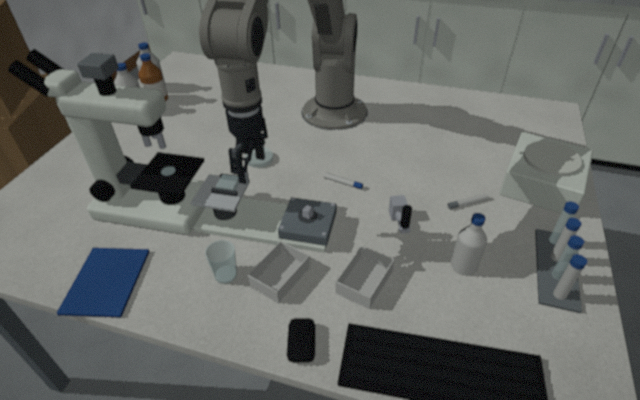

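View pics/side0.png

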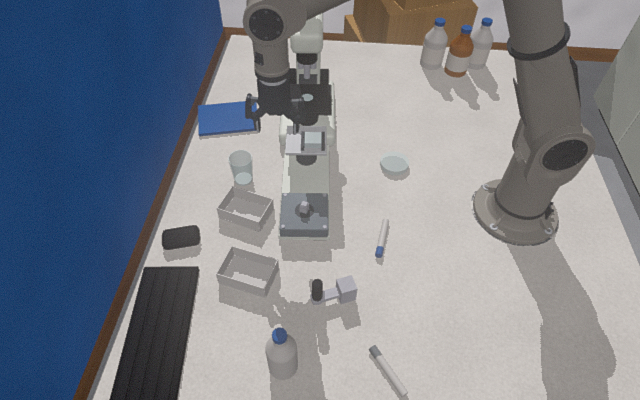

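The scene shows the shaft tip at about (308,208) scene and (305,206) side. The crank hub is at (397,203) scene and (346,290) side, with its handle at (405,216) scene and (317,289) side. I'll enlarge both regions.

```bash
python3 - <<'E'
from h import *
import pickle
fs=pickle.load(open("f0.pkl","rb"));s,d=fs["scene"],fs["side"]
def crop(f,x,y,w,h,k=5):return cv2.resize(f["img"][y:y+h,x:x+w],None,fx=k,fy=k,interpolation=cv2.INTER_CUBIC)
im=np.vstack([np.hstack([crop(s,270,190,75,58),crop(s,375,190,75,58)]),np.hstack([crop(d,270,185,75,58),crop(d,300,265,75,58)])])
cv2.imwrite("pics/b.png",im[:,:,::-1])
print("shaft",tri([s,d],[(308,208),(305,206)]),"handle top",tri([s,d],[(405,208),(317,282)]),"hub top",tri([s,d],[(397,199),(346,284)]))
E
```

```text
shaft [0.5928 0.1016 0.0797] handle top [0.541  0.3409 0.0979] hub top [0.472  0.3142 0.0583]
```

View pics/b.png

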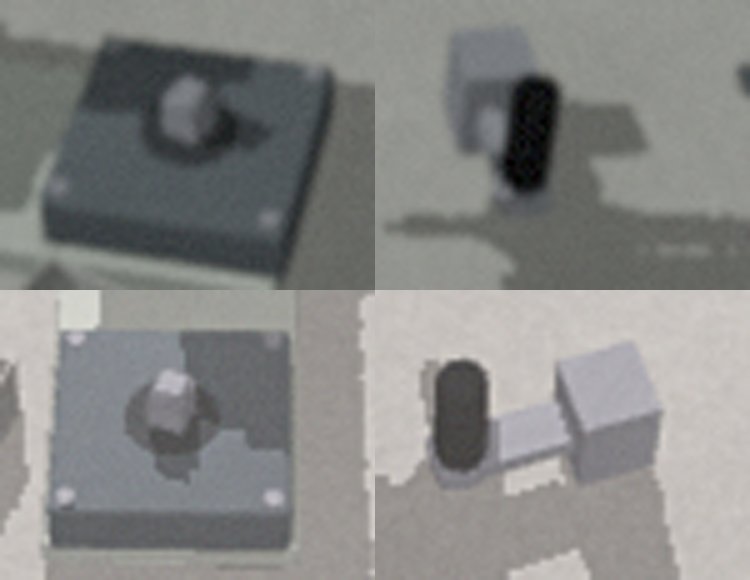

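```bash
python3 - <<'E'
from h import *
import pickle
fs=pickle.load(open("f0.pkl","rb"));s,d=fs["scene"],fs["side"]
q=[(557,357),(634,342),(662,408),(582,430)]
P=np.array([onz(d,300+(x-375)/5,265+(y-290)/5,.056) for x,y in q]);c=P.mean(0)
print(P,c,[np.linalg.norm(P[i]-P[i-1]) for i in range(4)])
e=(P[1]-P[0]+P[2]-P[3]);print("edge angs",np.degrees(np.arctan2(e[1],e[0])));e=(P[1]-P[2]+P[0]-P[3]);print(np.degrees(np.arctan2(e[1],e[0])))
h=onz(d,300+(462-375)/5,265+(372-290)/5,.1);print("handle",h,np.linalg.norm((h-c)[:2]),np.degrees(np.arctan2(*(h-c)[1::-1])))
print("shaft",onz(d,304.4,203.4,.085),onz(s,307.4,208,.085))
E
```

```text
[[0.4966 0.302  0.056 ]
 [0.4597 0.2903 0.056 ]
 [0.4451 0.3254 0.056 ]
 [0.4825 0.3405 0.056 ]] [0.470975 0.31455  0.056   ] [np.float64(0.04100073170078801), np.float64(0.03871046370169181), np.float64(0.038015391619711104), np.float64(0.040333236914485295)]
edge angs -160.16563286363842
-68.69691923639131
handle [0.54   0.3399 0.1   ] 0.07353280305414725 20.166175459038048
shaft [0.595  0.0982 0.085 ] [0.5978 0.1014 0.085 ]
```

Emit:
send_rows --motion '[{"dp": [-0.0185,0.0286,0],"rot": [0,0,0.175],"grip": 0.085},{"dp": [-0.0185,0.0286,0],"rot": [0,0,0.175],"grip": 0.085},{"dp": [-0.0185,0.0286,0],"rot": [0,0,0.175],"grip": 0.085},{"dp": [-0.0185,0.0286,0],"rot": [0,0,0.175],"grip": 0.085},{"dp": [-0.0185,0.0286,0],"rot": [0,0,0.175],"grip": 0.085},{"dp": [-0.0185,0.0286,0],"rot": [0,0,0.175],"grip": 0.085},{"dp": [-0.0185,0.0286,0],"rot": [0,0,0.175],"grip": 0.085},{"dp": [-0.0185,0.0286,0],"rot": [0,0,0.175],"grip": 0.085},{"dp": [-0.0185,0.0286,0],"rot": [0,0,0.175],"grip": 0.085},{"dp": [-0.0185,0.0286,0],"rot": [0,0,0.175],"grip": 0.085},{"dp": [-0.0185,0.0286,0],"rot": [0,0,0.175],"grip": 0.085},{"dp": [0,0,0],"rot": [0,0,0],"grip": 0.085}]'

```text
clock: 1.65
tcp_pos: [0.4609, 0.3213, 0.2273]
orientation: [1.711, 2.63, -0.004]
contact_force: [-0.5, -0.8, -0.1]
grip_width: 0.085
```

```bash
python3 - <<'E'
from h import *
import pickle
f=grab("wrist","w1");pickle.dump(f,open("f1.pkl","wb"))
print(get_obs()["tcp_pos"], proj(f,[.471,.3145,.056]))
E
```

```text
[0.46216864 0.31954126 0.2271225 ] [312.9 188.7]
```

View pics/w1.png

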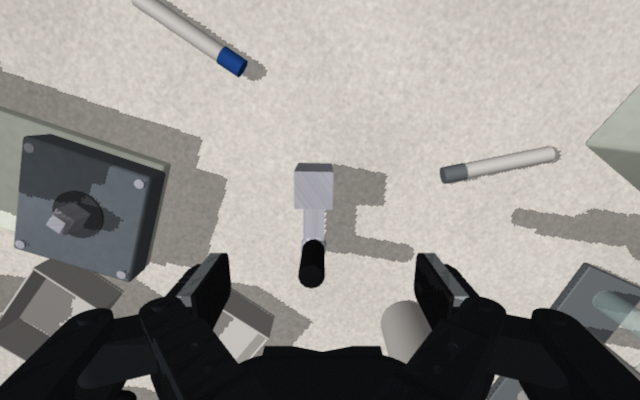

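```bash
python3 - <<'E'
from h import *
import pickle
f=pickle.load(open("f1.pkl","rb"))
def crop(x,y,w=62,h=62,k=6):return cv2.resize(f["img"][y:y+h,x:x+w],None,fx=k,fy=k,interpolation=cv2.INTER_CUBIC)
cv2.imwrite("pics/c.png",np.hstack([crop(284,158),crop(40,185)])[:,:,::-1])
E
```

```text
(no output)
```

View pics/c.png

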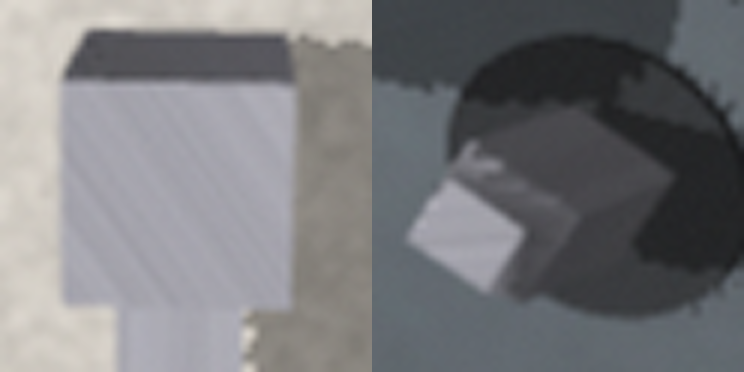

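Hub top face corners (crop/6): (63,80),(294,82),(291,307),(63,304). Shaft top face corners: (455,178),(523,233),(490,293),(406,240).

```bash
python3 - <<'E'
from h import *
import pickle
f=pickle.load(open("f1.pkl","rb"))
def quad(q,x0,y0,ox,z):
    P=np.array([onz(f,x0+(x-ox)/6-.5,y0+y/6-.5,z) for x,y in q]);print(P[:,:2].tolist(),"c",P.mean(0),"sides",[round(np.linalg.norm(P[i]-P[i-1]),4) for i in range(4)])
    for e in (P[1]-P[0]+P[2]-P[3],P[0]-P[3]+P[1]-P[2]):print(np.degrees(np.arctan2(e[1],e[0])))
quad([(63,80),(294,82),(291,307),(63,304)],284,158,0,.056)
quad([(455,178),(523,233),(490,293),(406,240)],40,185,372,.085)
# flange & drive corner checks
print("screws",[onz(f,*p,.045) for p in [(29,148),(139,184),(121,274),(20,244)]])
E
```

```text
[[0.4617, 0.2895], [0.4462, 0.3254], [0.4826, 0.3414], [0.4984, 0.3047]] c [0.472225 0.31525  0.056   ] sides [np.float64(0.0397), np.float64(0.0391), np.float64(0.0398), np.float64(0.04)]
113.32229819945536
-156.88660057103954
[[0.5889, 0.0946], [0.5938, 0.1064], [0.6065, 0.1035], [0.6028, 0.0893]] c [0.598   0.09845 0.085  ] sides [np.float64(0.0149), np.float64(0.0128), np.float64(0.013), np.float64(0.0147)]
71.6973737582517
162.86700384965692
screws [array([0.5533, 0.03  , 0.045 ]), array([0.5442, 0.1439, 0.045 ]), array([0.6573, 0.1525, 0.045 ]), array([0.6668, 0.0389, 0.045 ])]
```

Emit:
send_rows --motion '[{"dp": [0.01,-0.0043,0],"rot": [0,0,-0.01],"grip": 0.085},{"dp": [0,0,-0.05],"rot": [0,0,0],"grip": 0.085},{"dp": [0,0,-0.05],"rot": [0,0,0],"grip": 0.085},{"dp": [0,0,-0.03],"rot": [0,0,0],"grip": 0.085},{"dp": [0,0,-0.01],"rot": [0,0,0],"grip": 0.085},{"dp": [0,0,0],"rot": [0,0,0],"grip": 0.085}]'

```text
clock: 2.45
tcp_pos: [0.482, 0.3066, 0.0841]
orientation: [1.754, 2.593, -0.004]
contact_force: [0.4, 0.6, 0.8]
grip_width: 0.0847
```

Emit:
send_rows --motion '[{"dp": [-0.0098,0.0087,0],"rot": [0,0,0.024],"grip": 0.085},{"dp": [0,0,0],"rot": [0,0,0],"grip": 0.085}]'

```text
clock: 2.7
tcp_pos: [0.4731, 0.3168, 0.0865]
orientation: [1.721, 2.613, 0.002]
contact_force: [-1.0, 0.3, 0.1]
grip_width: 0.085
```

```bash
python3 - <<'E'
from h import *
o=get_obs();print(o["tcp_pos"],o["orientation"],abs(o["qvel"]).max())
grab("side");o=get_obs();print(o["tcp_pos"],o["orientation"],abs(o["qvel"]).max())
E
```

```text
[0.47311742 0.31682177 0.08646035] [1.72105709e+00 2.61285976e+00 2.33638749e-03] 0.02576005993257783
[0.47391885 0.31619161 0.08650432] [1.72237175e+00 2.61111622e+00 2.54081088e-03] 0.016365889531031057
```

Emit:
send_rows --motion '[{"dp": [-0.002,-0.001,-0.03],"rot": [0,0,0],"grip": 0.085},{"dp": [0,0,-0.025],"rot": [0,0,0],"grip": 0.085},{"dp": [0,0,-0.009],"rot": [0,0,0],"grip": 0.085},{"dp": [0,0,0],"rot": [0,0,0],"grip": 0.085}]'

```text
clock: 3.25
tcp_pos: [0.4744, 0.3169, 0.0248]
orientation: [1.721, 2.608, 0.013]
contact_force: [-0.5, 0.5, 0.7]
grip_width: 0.0851
```

Emit:
send_rows --motion '[{"dp": [-0.002,-0.001,-0.003],"rot": [0,0,0],"grip": 0.03},{"dp": [0,0,0],"rot": [0,0,0],"grip": 0.03},{"dp": [0,0,0],"rot": [0,0,0],"grip": 0.03},{"dp": [0,0,0],"rot": [0,0,0],"grip": 0.03},{"dp": [0,0,0],"rot": [0,0,0],"grip": 0.03},{"dp": [0,0,0],"rot": [0,0,0],"grip": 0.03}]' --grip_force 70

```text
clock: 4.0
tcp_pos: [0.4735, 0.3167, 0.024]
orientation: [1.72, 2.607, 0.018]
contact_force: [0.9, 0.3, -1.5]
grip_width: 0.0392
```

Emit:
send_rows --motion '[{"dp": [0,0,0.02],"rot": [0,0,0],"grip": 0.03},{"dp": [0,0,0.04],"rot": [0,0,0],"grip": 0.03},{"dp": [0,0,0.05],"rot": [0,0,0],"grip": 0.03},{"dp": [0.01,-0.007,0.03],"rot": [0,0,-0.06],"grip": 0.03},{"dp": [0.025,-0.018,0],"rot": [0,0,-0.12],"grip": 0.03},{"dp": [0.025,-0.018,0],"rot": [0,0,-0.12],"grip": 0.03},{"dp": [0.025,-0.018,0],"rot": [0,0,-0.12],"grip": 0.03},{"dp": [0.025,-0.018,0],"rot": [0,0,-0.12],"grip": 0.03},{"dp": [0.025,-0.018,0],"rot": [0,0,-0.12],"grip": 0.03},{"dp": [0.01,-0.008,0],"rot": [0,0,-0.04],"grip": 0.03},{"dp": [0,0,0],"rot": [0,0,0],"grip": 0.03},{"dp": [0,0,0],"rot": [0,0,0],"grip": 0.03}]'

```text
clock: 5.5
tcp_pos: [0.6138, 0.2085, 0.177]
orientation: [2.524, 1.847, 0.003]
contact_force: [0.3, -0.4, -4.1]
grip_width: 0.0395
```

```bash
python3 - <<'E'
from h import *
import pickle
f=grab("wrist","w2");o=get_obs();print(o["tcp_pos"],o["orientation"],o["contact_force"],o["joints"])
pickle.dump((f,o),open("f2.pkl","wb"))
u,v=proj(f,[.597,.099,.085]).astype(int);print(u,v)
x0,y0=max(0,min(580,u-30)),max(0,min(340,v-30))
c=cv2.resize(f["img"][y0:y0+60,x0:x0+60],None,fx=6.6667,fy=6.6667,interpolation=cv2.INTER_CUBIC)
print(x0,y0)
cv2.imwrite("pics/d.png",np.hstack([cv2.resize(f["img"][:,120:520],(400,400)),c])[:,:,::-1])
E
```

```text
[0.61381384 0.20861181 0.1770232 ] [2.52399199 1.84726051 0.0031117 ] [-0.27854768 -0.05965022 -4.99953931] [-0.23392895  0.49711745 -0.27038141  1.66509023  0.16819231  0.9970427
  0.69937045]
185 223
155 193
```

View pics/d.png

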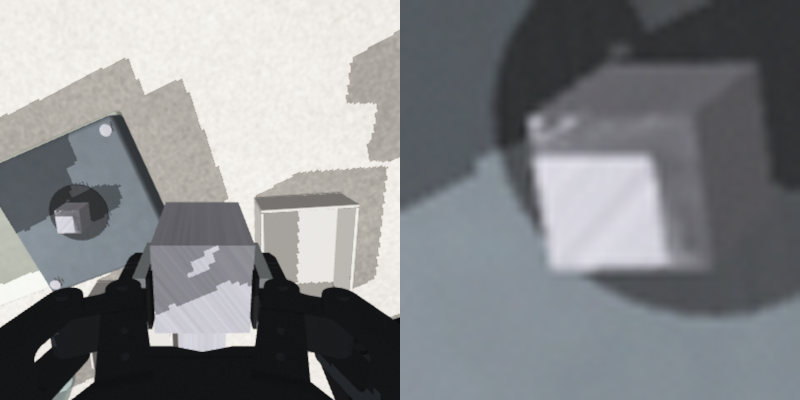

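```bash
python3 - <<'E'
from h import *
import pickle
from scipy.spatial.transform import Rotation as Ro
f,o=pickle.load(open("f2.pkl","rb"))
def quad(q,z):
    P=np.array([onz(f,x,y,z) for x,y in q]);print("c",P.mean(0),"sides",[round(np.linalg.norm(P[i]-P[i-1]),4) for i in range(4)],
    [round(np.degrees(np.arctan2(e[1],e[0])),1) for e in (P[1]-P[0]+P[2]-P[3],P[0]-P[3]+P[1]-P[2])]);return P
quad([(155+(x-400)*.15-.4,193+y*.15-.4) for x,y in [(534,155),(656,155),(672,265),(549,269)]],.085)
quad([(x+120,y) for x,y in [(149,246),(253,245),(251,332),(155,333)]],.209)
g=cv2.cvtColor(f["img"],cv2.COLOR_RGB2GRAY)
R=Ro.from_rotvec(o["orientation"]).as_matrix();print(R.round(4))
R0=Ro.from_rotvec([1.72,2.607,.018]).as_matrix();off=R0.T@(np.array([.4722,.3153,.028])-[.4735,.3167,.024]);print("hub in tool",off,"hub now",R@off+o["tcp_pos"])
E
```

```text
c [0.59795 0.0984  0.085  ] sides [np.float64(0.0146), np.float64(0.0146), np.float64(0.0141), np.float64(0.015)] [np.float64(73.5), np.float64(162.6)]
c [0.61335 0.2093  0.209  ] sides [np.float64(0.0399), np.float64(0.0399), np.float64(0.0398), np.float64(0.0403)] [np.float64(73.3), np.float64(163.7)]
[[ 0.3024  0.9531  0.0098]
 [ 0.9532 -0.3023 -0.01  ]
 [-0.0066  0.0123 -0.9999]]
hub in tool [-0.00081131 -0.001667   -0.00402652] hub now [0.61194028 0.20838267 0.1810341 ]
```

Emit:
send_rows --motion '[{"dp": [-0.005,-0.035,0],"rot": [0,0,0],"grip": 0.03},{"dp": [-0.005,-0.035,0],"rot": [0,0,0],"grip": 0.03},{"dp": [-0.004,-0.03,-0.02],"rot": [0,0,0],"grip": 0.03},{"dp": [0,0,-0.01],"rot": [0,0,0],"grip": 0.03},{"dp": [0,0,0],"rot": [0,0,0],"grip": 0.03},{"dp": [0,0,0],"rot": [0,0,0],"grip": 0.03}]'

```text
clock: 6.3
tcp_pos: [0.5952, 0.1148, 0.1478]
orientation: [2.512, 1.871, 0.007]
contact_force: [-0.5, -0.0, -3.9]
grip_width: 0.039
```

```bash
python3 - <<'E'
from h import *
o=get_obs();print(o["tcp_pos"],o["orientation"],abs(o["qvel"]).max())
E
```

```text
[0.59515177 0.11484642 0.14776198] [2.51166132 1.8707393  0.00662313] 0.013288227290830346
```

Emit:
send_rows --motion '[{"dp": [0.0036,-0.0168,-0.01],"rot": [0,0,-0.015],"grip": 0.03},{"dp": [0,0,0],"rot": [0,0,0],"grip": 0.03},{"dp": [0,0,0],"rot": [0,0,0],"grip": 0.03}]'

```text
clock: 6.68
tcp_pos: [0.5996, 0.0986, 0.1379]
orientation: [2.524, 1.853, 0.009]
contact_force: [-0.8, -0.1, -3.5]
grip_width: 0.0392
```

```bash
python3 - <<'E'
from h import *
import pickle
f=grab("side","s3");g=grab("scene","c3");o=get_obs();print(o["tcp_pos"],o["orientation"],abs(o["qvel"]).max())
def crop(f,x,y,w=80,h=80,k=5):return cv2.resize(f["img"][y:y+h,x:x+w],None,fx=k,fy=k,interpolation=cv2.INTER_CUBIC)
cv2.imwrite("pics/e.png",np.hstack([crop(f,265,145),crop(g,270,150)])[:,:,::-1])
E
```

```text
[0.59946464 0.09813343 0.13782153] [2.52427005 1.85273499 0.00825145] 0.0031503359133855944
```

Emit:
send_rows --motion '[{"dp": [-0.0006,0,-0.015],"rot": [0,0,0],"grip": 0.03},{"dp": [0,0,-0.015],"rot": [0,0,0],"grip": 0.03},{"dp": [0,0,-0.007],"rot": [0,0,0],"grip": 0.03},{"dp": [0,0,-0.005],"rot": [0,0,0],"grip": 0.03}]'

```text
clock: 7.28
tcp_pos: [0.5984, 0.0987, 0.0926]
orientation: [2.524, 1.854, 0.008]
contact_force: [-0.5, 0.1, -4.8]
grip_width: 0.0392
```

Emit:
send_rows --motion '[{"dp": [0,0,-0.006],"rot": [0,0,0],"grip": 0.03},{"dp": [0,0,-0.005],"rot": [0,0,0],"grip": 0.03},{"dp": [0,0,-0.002],"rot": [0,0,0],"grip": 0.03},{"dp": [0,0,0],"rot": [0,0,0],"grip": 0.03}]'

```text
clock: 7.78
tcp_pos: [0.5991, 0.099, 0.0814]
orientation: [2.523, 1.853, 0.009]
contact_force: [-0.6, -0.2, -5.1]
grip_width: 0.0391
```

Emit:
send_rows --motion '[{"dp": [0,0,-0.002],"rot": [0,0,0],"grip": 0.03},{"dp": [0,0,0],"rot": [0,0,0],"grip": 0.07},{"dp": [0,0,0],"rot": [0,0,0],"grip": 0.07},{"dp": [0,0,0],"rot": [0,0,0],"grip": 0.07},{"dp": [0,0,0.04],"rot": [0,0,0],"grip": 0.07},{"dp": [0,0,0.05],"rot": [0,0,0],"grip": 0.07},{"dp": [0,0,0.04],"rot": [0,0,0],"grip": 0.07},{"dp": [0,0,0],"rot": [0,0,0],"grip": 0.07}]'

```text
clock: 8.78
tcp_pos: [0.6012, 0.0996, 0.215]
orientation: [2.522, 1.852, 0.016]
contact_force: [0.5, 0.5, 0.3]
grip_width: 0.0701
```

```bash
python3 - <<'E'
from h import *
import pickle
f=grab("side","s4");g=grab("scene","c4");w=grab("wrist");o=get_obs();print(o["tcp_pos"],o["orientation"],o["contact_force"],o["grip_width"])
pickle.dump((f,g,w),open("f4.pkl","wb"))
def crop(f,x,y,w=80,h=60,k=5):return cv2.resize(f["img"][y:y+h,x:x+w],None,fx=k,fy=k,interpolation=cv2.INTER_CUBIC)
top=np.hstack([crop(f,265,165),crop(g,270,170)])
bot=np.hstack([cv2.resize(f["img"][60:200,220:407],(400,300)),cv2.resize(g["img"][130:250,130:290],(400,300))])
cv2.imwrite("pics/e.png",np.vstack([top,bot])[:,:,::-1])
for n,X in dict(hubtop=[.598,.0985,.113],handletop=[.598+.075*np.cos(np.radians(-17)),.0985-.075*np.sin(np.radians(17)),.157]).items(): print(n,X,proj(f,X),proj(g,X))
E
```

```text
[0.59844319 0.09879703 0.21042488] [2.52444805 1.85435861 0.00443344] [-0.13613622 -1.26798605 -0.81844265] 0.06994306945751069
hubtop [0.598, 0.0985, 0.113] [303.1 196.6] [305.9 199.8]
handletop [np.float64(0.6697228566972276), np.float64(0.07657212214579474), 0.157] [276.  177.1] [286.8 204. ]
```

View pics/e.png

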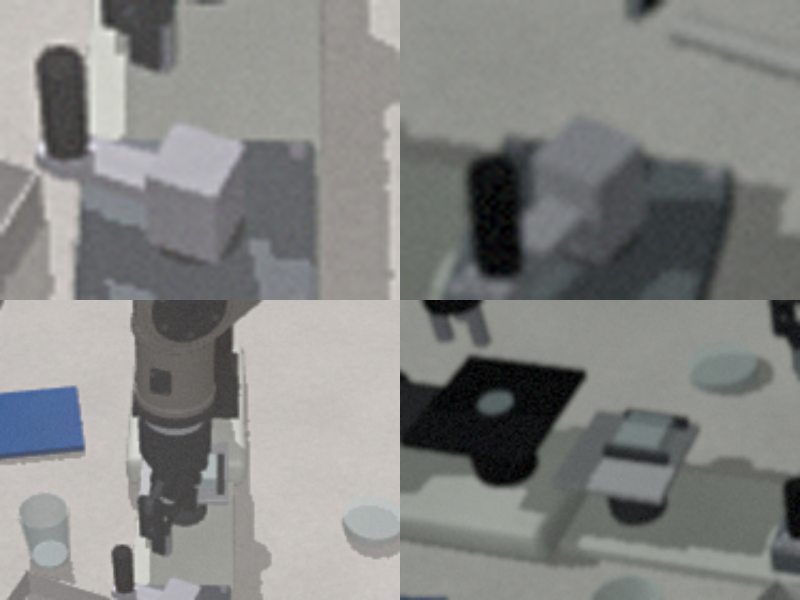

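Emit:
send_rows --motion '[{"dp": [0.03,-0.01,0],"rot": [0,0,0],"grip": 0.07},{"dp": [0.036,-0.012,0],"rot": [0,0,0],"grip": 0.07},{"dp": [0.004,0,0],"rot": [0,0,0],"grip": 0.07},{"dp": [0,0,0],"rot": [0,0,0],"grip": 0.07},{"dp": [0,0,0],"rot": [0,0,0],"grip": 0.07}]'

```text
clock: 9.55
tcp_pos: [0.6648, 0.0768, 0.2023]
orientation: [2.527, 1.862, -0.015]
contact_force: [-0.7, 0.1, 0.4]
grip_width: 0.0699
```

Emit:
send_rows --motion '[{"dp": [0.005,0,-0.02],"rot": [0,0,0],"grip": 0.07},{"dp": [0.002,0,-0.03],"rot": [0,0,0],"grip": 0.07},{"dp": [0,0,-0.025],"rot": [0,0,0],"grip": 0.07},{"dp": [0,0,-0.008],"rot": [0,0,0],"grip": 0.07},{"dp": [0,0,0],"rot": [0,0,0],"grip": 0.07}]'

```text
clock: 10.18
tcp_pos: [0.6693, 0.0783, 0.1135]
orientation: [2.526, 1.866, -0.018]
contact_force: [-0.2, 0.6, 0.5]
grip_width: 0.0698
```

Emit:
send_rows --motion '[{"dp": [0,-0.0015,0],"rot": [0,0,0],"grip": 0.02},{"dp": [0,0,0],"rot": [0,0,0],"grip": 0.02},{"dp": [0,0,0],"rot": [0,0,0],"grip": 0.02},{"dp": [0,0,0],"rot": [0,0,0],"grip": 0.02},{"dp": [0,0,0],"rot": [0,0,0],"grip": 0.02}]' --grip_force 50

```text
clock: 10.8
tcp_pos: [0.6703, 0.0772, 0.1159]
orientation: [2.525, 1.866, -0.013]
contact_force: [-0.7, 0.8, -2.3]
grip_width: 0.0247
```

```bash
cat > circ.py <<'E'
import sys
from h import *
o=get_obs();c=np.array([.598,.0985]);p=o["tcp_pos"];r=p[:2]-c
a=np.degrees(np.arctan2(r[1],r[0]))
print("t",o["clock"],"pos",p.round(4),"ang %.1f r %.4f"%(a,np.hypot(*r)),"F",o["contact_force"].round(1),"rv",o["orientation"].round(3),"w",o["grip_width"],"j",o["joints"].round(2))
N=int(sys.argv[1]) if len(sys.argv)>1 else 20;st=float(sys.argv[2]) if len(sys.argv)>2 else 18
q=p[:2]
for i in range(1,N+1):
    b=np.radians(a-st*i);n=c+.075*np.array([np.cos(b),np.sin(b)]);print((n-q).round(4).tolist(),end=" ");q=n
E
python3 circ.py 10 15
```

```text
t 10.8 pos [0.6703 0.0772 0.1159] ang -16.4 r 0.0754 F [-0.7  0.8 -2.3] rv [ 2.525  1.866 -0.013] w 0.0246874419352906 j [-0.05  0.61 -0.23  1.63  0.17  0.93  0.93]
[-0.0083, -0.0178] [-0.0123, -0.0152] [-0.0158, -0.0115] [-0.0183, -0.007] [-0.0195, -0.0021] [-0.0193, 0.003] [-0.0179, 0.0079] [-0.0152, 0.0123] [-0.0115, 0.0158] [-0.007, 0.0183]
```

Emit:
send_rows --motion '[{"dp": [-0.0083,-0.0178,-0.002],"rot": [0,0,0],"grip": 0.02},{"dp": [-0.0123,-0.0152,0],"rot": [0,0,0],"grip": 0.02},{"dp": [-0.0158,-0.0115,0],"rot": [0,0,0],"grip": 0.02},{"dp": [-0.0183,-0.007,0],"rot": [0,0,0],"grip": 0.02}]'

```text
clock: 11.3
tcp_pos: [0.6161, 0.0248, 0.1157]
orientation: [2.524, 1.865, 0.002]
contact_force: [1.3, 6.2, -2.5]
grip_width: 0.0248
```

```bash
python3 circ.py 10 15
```

```text
t 11.3 pos [0.6161 0.0248 0.1157] ang -76.2 r 0.0759 F [ 1.3  6.2 -2.5] rv [2.524e+00 1.865e+00 2.000e-03] w 0.024789877360074035 j [ 0.04  0.52 -0.24  1.79  0.16  0.85  0.99]
[-0.0197, -0.0013] [-0.0194, 0.003] [-0.0179, 0.0079] [-0.0153, 0.0122] [-0.0116, 0.0158] [-0.0071, 0.0182] [-0.0021, 0.0195] [0.003, 0.0194] [0.0079, 0.0179] [0.0122, 0.0153]
```

Emit:
send_rows --motion '[{"dp": [-0.0197,-0.0013,-0.001],"rot": [0,0,0],"grip": 0.02},{"dp": [-0.0194,0.003,0],"rot": [0,0,0],"grip": 0.02},{"dp": [-0.0179,0.0079,0],"rot": [0,0,0],"grip": 0.02},{"dp": [-0.0153,0.0122,0],"rot": [0,0,0],"grip": 0.02},{"dp": [-0.0116,0.0158,0],"rot": [0,0,0],"grip": 0.02},{"dp": [-0.0071,0.0182,0],"rot": [0,0,0],"grip": 0.02},{"dp": [-0.0021,0.0195,0],"rot": [0,0,0],"grip": 0.02},{"dp": [0.003,0.0194,0],"rot": [0,0,0],"grip": 0.02},{"dp": [0.0079,0.0179,0],"rot": [0,0,0],"grip": 0.02},{"dp": [0.0122,0.0153,0],"rot": [0,0,0],"grip": 0.02}]'

```text
clock: 12.55
tcp_pos: [0.5392, 0.145, 0.1148]
orientation: [2.529, 1.848, 0.007]
contact_force: [-5.5, 0.6, 6.7]
grip_width: 0.0247
```

```bash
python3 circ.py 16 15
```

```text
t 12.55 pos [0.5392 0.145  0.1148] ang 141.7 r 0.0750 F [-5.5  0.6  6.7] rv [2.529 1.848 0.007] w 0.024711164635828346 j [-0.16  0.44 -0.28  1.93  0.18  0.79  0.73]
[0.014, 0.0137] [0.0171, 0.0095] [0.019, 0.0048] [0.0196, -0.0003] [0.0188, -0.0053] [0.0168, -0.01] [0.0136, -0.014] [0.0095, -0.0171] [0.0048, -0.019] [-0.0003, -0.0196] [-0.0053, -0.0188] [-0.01, -0.0168] [-0.014, -0.0136] [-0.0171, -0.0095] [-0.019, -0.0048] [-0.0196, 0.0003]
```

Emit:
send_rows --motion '[{"dp": [0.014,0.0137,0],"rot": [0,0,0],"grip": 0.02},{"dp": [0.0171,0.0095,0],"rot": [0,0,0],"grip": 0.02},{"dp": [0.019,0.0048,0],"rot": [0,0,0],"grip": 0.02},{"dp": [0.0196,-0.0003,0],"rot": [0,0,0],"grip": 0.02},{"dp": [0.0188,-0.0053,0],"rot": [0,0,0],"grip": 0.02},{"dp": [0.0168,-0.01,0],"rot": [0,0,0],"grip": 0.02},{"dp": [0.0136,-0.014,0],"rot": [0,0,0],"grip": 0.02},{"dp": [0.0095,-0.0171,0],"rot": [0,0,0],"grip": 0.02},{"dp": [0.0048,-0.019,0],"rot": [0,0,0],"grip": 0.02},{"dp": [-0.0003,-0.0196,0],"rot": [0,0,0],"grip": 0.02},{"dp": [-0.0053,-0.0188,0],"rot": [0,0,0],"grip": 0.02},{"dp": [-0.01,-0.0168,0],"rot": [0,0,0],"grip": 0.02},{"dp": [-0.014,-0.0136,0],"rot": [0,0,0],"grip": 0.02},{"dp": [-0.0171,-0.0095,0],"rot": [0,0,0],"grip": 0.02}]'

```text
clock: 14.3
tcp_pos: [0.621, 0.0256, 0.1152]
orientation: [-2.533, -1.857, 0.002]
contact_force: [-0.0, 9.3, -0.6]
grip_width: 0.0249
```

```bash
python3 circ.py 18 15;  python3 - <<'E'
from h import *
f=grab("side","s5");g=grab("scene","c5")
bot=np.hstack([cv2.resize(f["img"][50:170,260:360],(400,480),interpolation=2),cv2.resize(g["img"][140:236,120:200],(400,480),interpolation=2)])
bot=np.hstack([bot[:,:400],cv2.resize(g["img"][140:236,180:260],(400,480),interpolation=2)])
cv2.imwrite("pics/f.png",bot[:,:,::-1])
E
```

```text
t 14.3 pos [0.621  0.0256 0.1152] ang -72.5 r 0.0764 F [-0.   9.3 -0.6] rv [-2.533e+00 -1.857e+00  2.000e-03] w 0.024898121452571247 j [ 0.05  0.53 -0.25  1.77  0.17  0.86  0.98]
[-0.0197, -0.0021] [-0.0195, 0.0017] [-0.0184, 0.0067] [-0.016, 0.0112] [-0.0126, 0.015] [-0.0083, 0.0177] [-0.0034, 0.0193] [0.0017, 0.0195] [0.0067, 0.0184] [0.0112, 0.016] [0.015, 0.0126] [0.0177, 0.0083] [0.0193, 0.0034] [0.0195, -0.0017] [0.0184, -0.0067] [0.016, -0.0112] [0.0126, -0.015] [0.0083, -0.0177]
```

View pics/f.png

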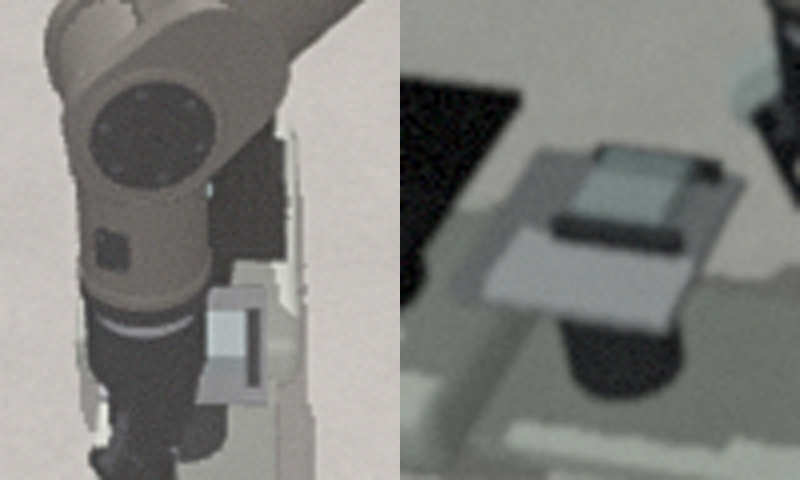

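Side: stage corner at px (331,114.5), platform corners at (327,150.5) and (326.2,122). Scene: stage corner (204.4,159), platform corners (249,176.4) and (208,170). I'll triangulate these for the remaining height.

```bash
python3 - <<'E'
from h import *
import pickle
f,g,_=pickle.load(open("f4.pkl","rb"))
S=tri([f,g],[(331,114.5),(204.4,159)]);A=tri([f,g],[(327,150.5),(249,176.4)]);B=tri([f,g],[(326.2,122),(208,170)])
for X in (S,A,B):print(X,proj(f,X),proj(g,X))
print(np.linalg.norm(A-B))
# scene-only: rays on vertical planes at known distance from shaft along u
u=np.array([.079,-.997]);c=np.array([.598,.0985])
def onplane(fr,p,dist):
    o,d=ray(fr,*p);s=(dist-(o[:2]-c)@u)/(d[:2]@u);return (o+s*d).round(4)
print(onplane(f,(331,114.5),305),) if 0 else None
for fr,a,b,s in ((f,(327,150.5),(326.2,122),(331,114.5)),(g,(249,176.4),(208,170),(204.4,159))):
    print(onplane(fr,a,.175),onplane(fr,b,.295),onplane(fr,s,.305))
E
```

```text
[ 0.5458 -0.2097  0.1381] [331.  114.4] [204.5 159.1]
[ 0.5485 -0.081   0.1103] [326.8 150.9] [248.7 176. ]
[ 0.5595 -0.1977  0.1153] [326.  122.6] [207.6 169.5]
0.11732386798942489
[ 0.5481 -0.081   0.112 ] [ 0.5591 -0.2005  0.1154] [ 0.546  -0.2115  0.1361]
[ 0.5472 -0.0811  0.1079] [ 0.5538 -0.2009  0.1083] [ 0.5432 -0.2118  0.1362]
```

Emit:
send_rows --motion '[{"dp": [-0.0197,-0.0021,0],"rot": [0,0,0],"grip": 0.02},{"dp": [-0.0195,0.0017,0],"rot": [0,0,0],"grip": 0.02},{"dp": [-0.0184,0.0067,0],"rot": [0,0,0],"grip": 0.02},{"dp": [-0.016,0.0112,0],"rot": [0,0,0],"grip": 0.02},{"dp": [-0.0126,0.015,0],"rot": [0,0,0],"grip": 0.02},{"dp": [-0.0083,0.0177,0],"rot": [0,0,0],"grip": 0.02},{"dp": [-0.0034,0.0193,0],"rot": [0,0,0],"grip": 0.02},{"dp": [0.0017,0.0195,0],"rot": [0,0,0],"grip": 0.02},{"dp": [0.0067,0.0184,0],"rot": [0,0,0],"grip": 0.02},{"dp": [0.0112,0.016,0],"rot": [0,0,0],"grip": 0.02},{"dp": [0.015,0.0126,0],"rot": [0,0,0],"grip": 0.02},{"dp": [0.0177,0.0083,0],"rot": [0,0,0],"grip": 0.02},{"dp": [0.0193,0.0034,0],"rot": [0,0,0],"grip": 0.02},{"dp": [0.0195,-0.0017,0],"rot": [0,0,0],"grip": 0.02},{"dp": [0.0184,-0.0067,0],"rot": [0,0,0],"grip": 0.02}]'

```text
clock: 16.27
tcp_pos: [0.6126, 0.1707, 0.1164]
orientation: [-2.514, -1.867, 0.009]
contact_force: [-1.1, 11.5, -0.6]
grip_width: 0.0245
```

```bash
python3 circ.py 18 15
```

```text
t 16.275 pos [0.6126 0.1707 0.1164] ang 78.6 r 0.0736 F [-1.1 11.5 -0.6] rv [-2.514 -1.867  0.009] w 0.024487088180162712 j [-0.16  0.56 -0.28  1.73  0.18  0.89  0.76]
[0.0188, -0.005] [0.0162, -0.0109] [0.0129, -0.0148] [0.0086, -0.0176] [0.0038, -0.0192] [-0.0013, -0.0195] [-0.0063, -0.0185] [-0.0109, -0.0162] [-0.0148, -0.0129] [-0.0176, -0.0086] [-0.0192, -0.0038] [-0.0195, 0.0013] [-0.0185, 0.0063] [-0.0162, 0.0109] [-0.0129, 0.0148] [-0.0086, 0.0176] [-0.0038, 0.0192] [0.0013, 0.0195]
```

Emit:
send_rows --motion '[{"dp": [0.0188,-0.004,0],"rot": [0,0,0],"grip": 0.02},{"dp": [0.0162,-0.0109,-0.001],"rot": [0,0,0],"grip": 0.02},{"dp": [0.0129,-0.0148,0],"rot": [0,0,0],"grip": 0.02},{"dp": [0.0086,-0.0176,0],"rot": [0,0,0],"grip": 0.02},{"dp": [0.0038,-0.0192,0],"rot": [0,0,0],"grip": 0.02},{"dp": [-0.0013,-0.0195,0],"rot": [0,0,0],"grip": 0.02},{"dp": [-0.0063,-0.0185,0],"rot": [0,0,0],"grip": 0.02},{"dp": [-0.0109,-0.0162,0],"rot": [0,0,0],"grip": 0.02},{"dp": [-0.0148,-0.0129,0],"rot": [0,0,0],"grip": 0.02},{"dp": [-0.0176,-0.0086,0],"rot": [0,0,0],"grip": 0.02},{"dp": [-0.0192,-0.0038,0],"rot": [0,0,0],"grip": 0.02},{"dp": [-0.0195,0.0013,0],"rot": [0,0,0],"grip": 0.02},{"dp": [-0.0185,0.0063,0],"rot": [0,0,0],"grip": 0.02},{"dp": [-0.0162,0.0109,0],"rot": [0,0,0],"grip": 0.02},{"dp": [0,0,0],"rot": [0,0,0],"grip": 0.02}]'

```text
clock: 18.15
tcp_pos: [0.5421, 0.0466, 0.1152]
orientation: [-2.495, -1.877, -0.024]
contact_force: [3.9, 4.4, -7.2]
grip_width: 0.0252
```

```bash
python3 circ.py 10 15;  python3 - <<'E'
from h import *
import pickle
f=grab("side","s6");g=grab("scene","c6");pickle.dump((f,g),open("f6.pkl","wb"))
bot=np.hstack([cv2.resize(f["img"][70:170,280:360],(400,500),interpolation=2),cv2.resize(g["img"][140:240,170:250],(400,500),interpolation=2)])
cv2.imwrite("pics/g.png",bot[:,:,::-1])
E
```

```text
t 18.15 pos [0.5421 0.0466 0.1152] ang -137.1 r 0.0763 F [ 3.9  4.4 -7.2] rv [-2.495 -1.877 -0.024] w 0.02522189767177136 j [ 0.06  0.43 -0.31  1.96  0.15  0.78  0.96]
[-0.0104, 0.0168] [-0.0068, 0.0184] [-0.0018, 0.0195] [0.0033, 0.0193] [0.0082, 0.0178] [0.0125, 0.0151] [0.016, 0.0113] [0.0184, 0.0068] [0.0195, 0.0018] [0.0193, -0.0033]
```

View pics/g.png

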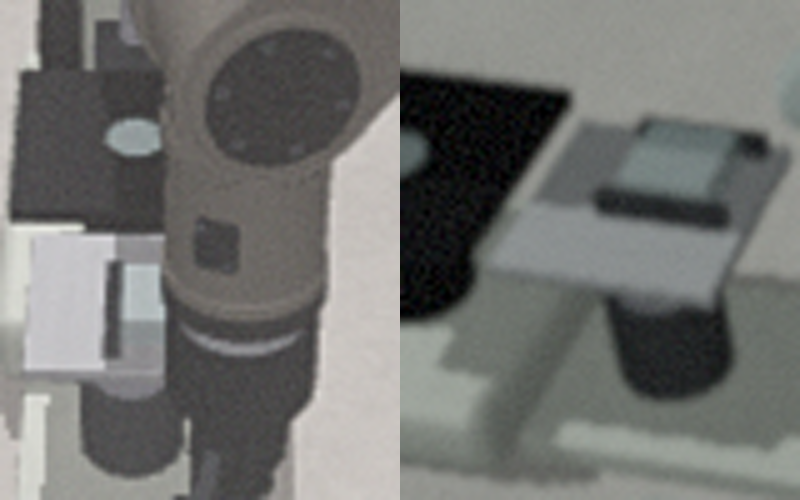

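```bash
python3 - <<'E'
from h import *
import pickle
f,g=pickle.load(open("f6.pkl","rb"))
F=lambda x,y:(280+x/5-.4,70+y/5-.4);G=lambda x,y:(170+(x-400)/5-.4,140+y/5-.4)
u=np.array([.079,-.997]);c=np.array([.598,.0985])
def onplane(fr,p,dist):
    o,d=ray(fr,*p);s=(dist-(o[:2]-c)@u)/(d[:2]@u);return (o+s*d).round(4)
print("plat -y side",onplane(f,F(32,233),.295),onplane(f,F(160,233),.295),"plat +y",onplane(f,F(24,372),.175),"stage",onplane(f,F(10,220),.305),onplane(f,F(155,231),.305))
print("scene plat -y",onplane(g,G(480,262),.295),onplane(g,G(583,122),.295),"+y",onplane(g,G(716,305),.175),onplane(g,G(790,152),.175),"stage",onplane(g,G(571,95),.305),onplane(g,G(490,232),.305))
print("tri",tri([f,g],[F(32,233),G(480,262)]),tri([f,g],[F(24,372),G(716,305)]))
E
```

```text
plat -y side [ 0.679  -0.191   0.1359] [ 0.603 -0.197  0.137] plat +y [ 0.6683 -0.0715  0.1354] stage [ 0.6934 -0.1999  0.1373] [ 0.6069 -0.2067  0.1302]
scene plat -y [ 0.6813 -0.1908  0.1383] [ 0.5558 -0.2007  0.1308] +y [ 0.6629 -0.0719  0.1235] [ 0.5497 -0.0809  0.1319] stage [ 0.5457 -0.2116  0.1394] [ 0.6524 -0.2031  0.1312]
tri [ 0.6791 -0.1924  0.1354] [ 0.6692 -0.0695  0.1331]
```

Emit:
send_rows --motion '[{"dp": [-0.0104,0.0168,0],"rot": [0,0,0],"grip": 0.02},{"dp": [-0.0068,0.0184,-0.001],"rot": [0,0,0],"grip": 0.02},{"dp": [-0.0018,0.0195,0],"rot": [0,0,0],"grip": 0.02},{"dp": [0.0033,0.0193,0],"rot": [0,0,0],"grip": 0.02},{"dp": [0.0082,0.0178,0],"rot": [0,0,0],"grip": 0.02},{"dp": [0,0,0],"rot": [0,0,0],"grip": 0.02},{"dp": [0,0,0],"rot": [0,0,0],"grip": 0.02}]'

```text
clock: 19.12
tcp_pos: [0.5265, 0.1213, 0.1157]
orientation: [-2.514, -1.873, 0.005]
contact_force: [-0.2, 0.2, 0.8]
grip_width: 0.025
```

```bash
python3 circ.py 1 15
```

```text
t 19.125 pos [0.5265 0.1213 0.1157] ang 162.3 r 0.0750 F [-0.2  0.2  0.8] rv [-2.514 -1.873  0.005] w 0.025041076488123412 j [-0.09  0.42 -0.31  1.96  0.17  0.79  0.78]
[0.0084, 0.0177]
```

Emit:
send_rows --motion '[{"dp": [0,0,0],"rot": [0,0,0],"grip": 0.07},{"dp": [0,0,0],"rot": [0,0,0],"grip": 0.07},{"dp": [0,0,0],"rot": [0,0,0],"grip": 0.07},{"dp": [0,0,0.04],"rot": [0,0,0],"grip": 0.07},{"dp": [0,0,0.05],"rot": [0,0,0],"grip": 0.07},{"dp": [0,0,0.04],"rot": [0,0,0],"grip": 0.07},{"dp": [0.013,-0.02,0],"rot": [0,0,-0.18],"grip": 0.07},{"dp": [0.013,-0.02,0],"rot": [0,0,-0.18],"grip": 0.07},{"dp": [0.013,-0.02,0],"rot": [0,0,-0.18],"grip": 0.07},{"dp": [0.013,-0.02,0],"rot": [0,0,-0.18],"grip": 0.07},{"dp": [0.013,-0.02,0],"rot": [0,0,-0.18],"grip": 0.07},{"dp": [0.013,-0.02,0],"rot": [0,0,-0.18],"grip": 0.07},{"dp": [0.013,-0.02,0],"rot": [0,0,-0.17],"grip": 0.07},{"dp": [0,0,0],"rot": [0,0,0],"grip": 0.07},{"dp": [0,0,0],"rot": [0,0,0],"grip": 0.07}]'

```text
clock: 21.0
tcp_pos: [0.6154, -0.0271, 0.247]
orientation: [-3.13, 0.013, 0.007]
contact_force: [-0.2, 0.9, 0.4]
grip_width: 0.0697
```

```bash
python3 - <<'E'
from h import *
import pickle
f=grab("wrist","w7");pickle.dump((f,grab("scene"),grab("side")),open("f7.pkl","wb"));o=get_obs();print(o["tcp_pos"],o["orientation"],abs(o["qvel"]).max())
E
```

```text
[ 0.61550455 -0.02714612  0.24722088] [-3.13034066  0.01415428  0.0065417 ] 0.006157920968043613
```

Emit:
send_rows --motion '[{"dp": [-0.03,-0.03,0],"rot": [0,0,0],"grip": 0.07},{"dp": [-0.03,-0.03,0],"rot": [0,0,0],"grip": 0.07},{"dp": [0,0,0],"rot": [0,0,0],"grip": 0.07},{"dp": [0,0,0],"rot": [0,0,0],"grip": 0.07}]'

```text
clock: 21.65
tcp_pos: [0.5538, -0.0845, 0.2477]
orientation: [-3.129, -0.001, 0.005]
contact_force: [1.0, 0.7, 0.1]
grip_width: 0.0699
```

```bash
python3 - <<'E'
from h import *
import pickle
f=grab("wrist","w8");pickle.dump(f,open("f8.pkl","wb"));o=get_obs();print(o["tcp_pos"],o["orientation"],abs(o["qvel"]).max())
w=pickle.load(open("f7.pkl","rb"))[0]
im=np.hstack([cv2.resize(a["img"][0:300,120:520],(400,300)) for a in (w,f)])
cv2.imwrite("pics/h.png",cv2.resize(im,(800,300))[:,:,::-1])
E
```

```text
[ 0.55373307 -0.08473508  0.24757256] [-3.12904962e+00 -7.88350141e-04  5.33183477e-03] 0.009565115478172369
```

View pics/h.png

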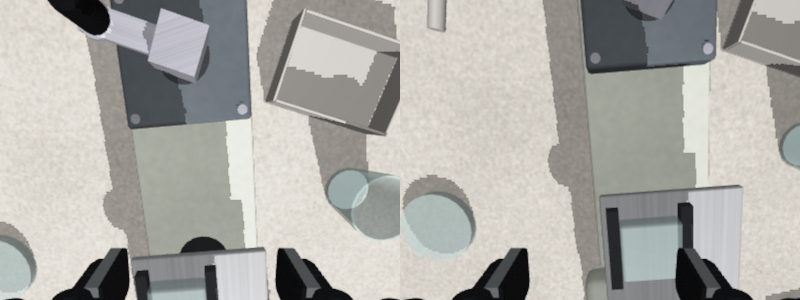

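Emit:
send_rows --motion '[{"dp": [0.0085,0.006,0],"rot": [0,0,0.172],"grip": 0.07},{"dp": [0.0085,0.006,0],"rot": [0,0,0.172],"grip": 0.07},{"dp": [0.0085,0.006,0],"rot": [0,0,0.172],"grip": 0.07},{"dp": [0.0085,0.006,0],"rot": [0,0,0.172],"grip": 0.07},{"dp": [0.0085,0.006,0],"rot": [0,0,0.172],"grip": 0.07},{"dp": [0.0085,0.006,0],"rot": [0,0,0.172],"grip": 0.07},{"dp": [0.0085,0.006,0],"rot": [0,0,0.172],"grip": 0.07},{"dp": [0.0085,0.006,0],"rot": [0,0,0.172],"grip": 0.07},{"dp": [0.0085,0.006,0],"rot": [0,0,0.172],"grip": 0.07},{"dp": [0,0,0],"rot": [0,0,0],"grip": 0.07},{"dp": [0,0,0],"rot": [0,0,0],"grip": 0.07},{"dp": [0,0,0],"rot": [0,0,0],"grip": 0.07}]'

```text
clock: 23.2
tcp_pos: [0.6383, -0.0143, 0.2462]
orientation: [-2.164, -2.26, 0.012]
contact_force: [-0.5, -1.3, -0.1]
grip_width: 0.0702
```

```bash
python3 - <<'E'
from h import *
import pickle
f=grab("wrist","w9");pickle.dump(f,open("f9.pkl","wb"));o=get_obs();print(o["tcp_pos"],o["orientation"],abs(o["qvel"]).max())
print("cam",ray(f,320,200),proj(f,[.557,-.2,.137]),proj(f,[.60,-.2,.137]))
E
```

```text
[ 0.63827064 -0.01438312  0.24620624] [-2.16382588 -2.26001598  0.012462  ] 0.010753357798803913
cam (array([ 0.5712577 , -0.01758233,  0.39037693]), array([ 0.25489836,  0.00799526, -0.96697894])) [81.8 86.7] [ 90.2 144.1]
```

Emit:
send_rows --motion '[{"dp": [0,-0.03,0],"rot": [0,0,0],"grip": 0.07},{"dp": [0,-0.03,0],"rot": [0,0,0],"grip": 0.07},{"dp": [0,0,0],"rot": [0,0,0],"grip": 0.07},{"dp": [0,0,0],"rot": [0,0,0],"grip": 0.07},{"dp": [0,0,0],"rot": [0,0,0],"grip": 0.07}]'

```text
clock: 23.88
tcp_pos: [0.6376, -0.074, 0.2469]
orientation: [-2.166, -2.258, 0.011]
contact_force: [0.2, -0.5, 0.2]
grip_width: 0.0699
```

```bash
python3 - <<'E'
from h import *
import pickle
f=grab("wrist","w10");pickle.dump(f,open("f10.pkl","wb"));o=get_obs();print(o["tcp_pos"],o["orientation"],abs(o["qvel"]).max())
w=pickle.load(open("f9.pkl","rb"))
T=[]
for a in (w,f):
    u,v=proj(a,[.59,-.19,.137]).astype(int);x0=int(np.clip(u-75,0,490));y0=int(np.clip(v-100,0,200));print(x0,y0,u,v)
    T.append(cv2.resize(a["img"][y0:y0+200,x0:x0+150],(400,533),interpolation=2))
cv2.imwrite("pics/i.png",np.hstack(T)[:,:,::-1])
E
```

```text
[ 0.6376332  -0.07361253  0.2468845 ] [-2.16553577 -2.25841812  0.01098888] 0.004105009513813142
26 31 101 131
102 36 177 136
```

View pics/i.png

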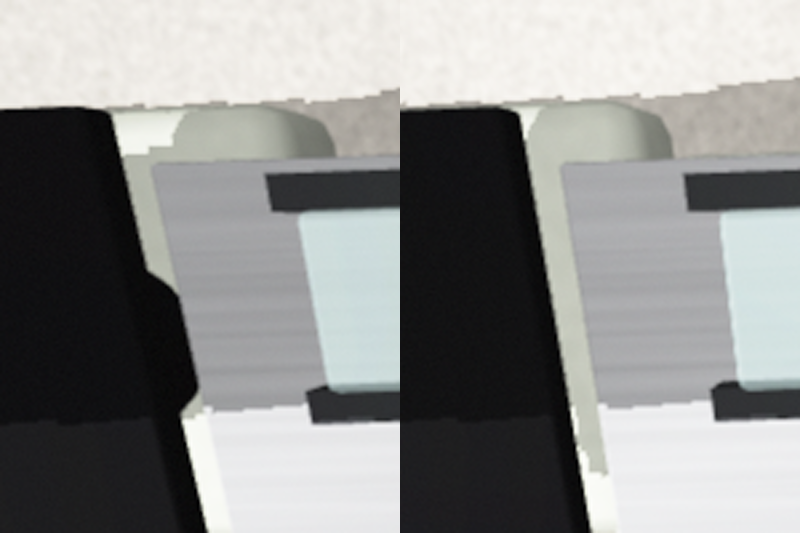

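The wrist pictures (scale 2.667) show the stage's lit top, a darker front-face strip and the gap, then the platform. The platform corner is at (152,164) left and (162,164) right. I'll get the edges subpixel from row profiles.

```bash
python3 - <<'E'
from h import *
import pickle
for n,x0,y0 in (("f9.pkl",26,31),("f10.pkl",102,36)):
    f=pickle.load(open(n,"rb"));g=f["img"].astype(float).mean(2)
    for r in (72,88,104,120,178):
        r0=y0+r-2; p=g[r0-1:r0+2,x0+20:x0+90].mean(0); print(n,r0,x0+20,p.round().astype(int).tolist())
E
```

```text
f9.pkl 101 46 [15, 16, 16, 16, 16, 16, 16, 16, 16, 16, 16, 16, 17, 16, 16, 16, 16, 14, 11, 11, 12, 12, 11, 10, 9, 11, 10, 28, 124, 173, 176, 176, 177, 177, 178, 178, 179, 172, 160, 157, 160, 160, 160, 160, 160, 160, 161, 160, 160, 160, 160, 160, 160, 161, 160, 159, 160, 160, 160, 160, 160, 161, 161, 160, 160, 161, 160, 161, 161, 161]
f9.pkl 117 46 [16, 16, 16, 16, 15, 16, 17, 16, 16, 17, 16, 17, 15, 16, 16, 16, 17, 16, 16, 15, 16, 14, 12, 11, 10, 10, 10, 11, 9, 11, 11, 62, 144, 179, 179, 180, 180, 180, 180, 181, 181, 171, 162, 165, 166, 166, 166, 166, 166, 166, 166, 166, 165, 166, 166, 166, 166, 166, 166, 166, 166, 166, 166, 166, 166, 165, 166, 166, 166, 166]
f9.pkl 133 46 [16, 17, 15, 16, 16, 17, 16, 17, 16, 16, 16, 17, 16, 16, 16, 16, 17, 16, 16, 16, 16, 16, 16, 16, 15, 14, 12, 11, 11, 10, 11, 9, 11, 11, 10, 46, 81, 117, 154, 173, 179, 183, 182, 182, 176, 161, 156, 160, 160, 160, 160, 160, 160, 160, 160, 160, 160, 160, 160, 160, 161, 160, 160, 160, 160, 160, 159, 160, 160, 160]
f9.pkl 149 46 [15, 17, 15, 17, 16, 15, 16, 15, 16, 15, 16, 17, 16, 16, 16, 15, 16, 16, 16, 17, 15, 15, 16
[... 1474 characters left out ...]
9, 169, 168, 169, 169, 169, 169, 169, 168, 169, 169]
f10.pkl 154 122 [18, 17, 17, 18, 18, 18, 17, 18, 19, 17, 18, 19, 18, 19, 18, 18, 17, 18, 18, 19, 19, 18, 18, 18, 17, 18, 18, 17, 18, 17, 16, 16, 12, 12, 11, 12, 12, 50, 152, 196, 195, 195, 196, 194, 194, 194, 194, 194, 183, 168, 165, 168, 167, 167, 168, 167, 168, 168, 168, 168, 168, 168, 168, 168, 168, 168, 168, 168, 168, 168]
f10.pkl 212 122 [31, 31, 30, 30, 30, 30, 30, 29, 29, 30, 29, 29, 30, 30, 30, 29, 30, 30, 30, 30, 29, 29, 29, 29, 29, 30, 29, 30, 30, 29, 30, 30, 30, 30, 29, 28, 28, 29, 29, 26, 21, 14, 13, 12, 12, 13, 11, 97, 226, 249, 237, 208, 207, 206, 206, 199, 191, 200, 232, 242, 239, 239, 239, 239, 240, 239, 239, 239, 239, 239]
```

```bash
python3 - <<'E'
from h import *
import pickle
fs=[pickle.load(open(n,"rb")) for n in ("f9.pkl","f10.pkl")]
E={"stage":[[(63.2,101),(67.3,117),(71.3,133),(74.8,149),(87.4,207)],[(144.3,106),(147,122),(150.2,138),(153.3,154),(162,212)]],
"plat":[[(83.25,101),(87,117),(90.4,133),(94.25,149)],[(162.4,106),(164.8,122),(167.6,138),(170.2,154)]]}
for k,(a,b) in E.items():
    pl=[]
    for f,q in zip(fs,(a,b)):
        m,c=np.polyfit([p[1] for p in q],[p[0] for p in q],1);print(k,m,"res",np.round([p[0]-m*p[1]-c for p in q],2))
        o,d1=ray(f,m*100+c,100);_,d2=ray(f,m*200+c,200);n=np.cross(d1,d2);n/=np.linalg.norm(n);pl.append((n,n@o))
    for x in (.56,.60):
        yz=np.linalg.solve(np.array([n[1:] for n,_ in pl]),[h-n[0]*x for n,h in pl]);print(k,x,yz.round(4))
    # horizontal-line variant: point match at fixed mid z using perpendicular disparity
print([onz(f,*p,.137) for f,p in zip(fs,[(82.4,98),(162.5,103)])])
# gap check as function of z: y separation of lines at x=.58 for hypothetical heights
def yat(f,q,z,x=.575):
    P=np.array([onz(f,*p,z) for p in q]);return np.polyval(np.polyfit(P[:,0],P[:,1],1),x)
for k,(a,b) in E.items():
    for z in (.13,.135,.14,.145):print(k,z,[round(yat(f,q,z),4) for f,q in zip(fs,(a,b))])
E
```

```text
stage 0.22639356078808265 res [-0.45  0.02  0.4   0.28 -0.25]
stage 0.16729937530033653 res [-0.3  -0.28  0.25  0.67 -0.33]
stage 0.56 [-0.2104  0.1441]
stage 0.6 [-0.2075  0.1445]
plat 0.22749999999999984 res [-0.02  0.1  -0.14  0.07]
plat 0.16375000000000017 res [ 0.08 -0.14  0.04  0.02]
plat 0.56 [-0.1998  0.1388]
plat 0.6 [-0.1969  0.1381]
[array([ 0.5652, -0.2008,  0.137 ]), array([ 0.5652, -0.1997,  0.137 ])]
stage 0.13 [np.float64(-0.2205), np.float64(-0.217)]
stage 0.135 [np.float64(-0.2166), np.float64(-0.2143)]
stage 0.14 [np.float64(-0.2126), np.float64(-0.2116)]
stage 0.145 [np.float64(-0.2087), np.float64(-0.2089)]
plat 0.13 [np.float64(-0.2048), np.float64(-0.2029)]
plat 0.135 [np.float64(-0.2012), np.float64(-0.2004)]
plat 0.14 [np.float64(-0.1976), np.float64(-0.198)]
plat 0.145 [np.float64(-0.194), np.float64(-0.1956)]
```

Stage edge z ≈ 0.1443 and platform ≈ 0.1385, with a 10.8 mm gap (10 expected). About 6 mm remains, roughly 144° more. I'll regrasp the handle.

Emit:
send_rows --motion '[{"dp": [-0.022,0.039,0],"rot": [0,0,0],"grip": 0.07},{"dp": [-0.022,0.039,0],"rot": [0,0,0],"grip": 0.07},{"dp": [-0.022,0.039,0],"rot": [0,0,0],"grip": 0.07},{"dp": [-0.022,0.039,0],"rot": [0,0,0],"grip": 0.07},{"dp": [-0.018,0.03,0],"rot": [0,0,0],"grip": 0.07},{"dp": [0,0,0],"rot": [0,0,0],"grip": 0.07},{"dp": [0,0,0],"rot": [0,0,0],"grip": 0.07}]'

```text
clock: 24.8
tcp_pos: [0.5271, 0.1227, 0.2476]
orientation: [-2.158, -2.266, 0.007]
contact_force: [0.5, -0.6, 0.4]
grip_width: 0.07
```

```bash
python3 - <<'E'
from h import *
import pickle
o=get_obs();print(o["tcp_pos"],o["orientation"],abs(o["qvel"]).max(),o["joints"].round(2))
f,g=grab("side"),grab("scene")
c=np.array([.598,.0985])
# handle: darkest blob near the expected place in both views
X=[.5266,.1213,.124]
for n,a in (("side",f),("scene",g)):
    u,v=proj(a,X).astype(int);m=(a["img"][v-16:v+17,u-16:u+17].max(2)<70).astype(np.uint8)
    k,_,st,ce=cv2.connectedComponentsWithStats(m);i=1+np.argmax(st[1:,4]);print(n,"pred",u,v,"found",ce[i]+[u-16,v-16],st[i])
E
```

```text
[0.52714459 0.12272531 0.24760254] [-2.15820966 -2.2662626   0.00672669] 0.017969502952042284 [ 0.01  0.28 -0.42  1.83  0.12  1.07  1.17]
side pred 329 202 found [327.6 210.4] [14 23  2  4  5]
scene pred 322 180 found [323.75268817 180.01612903] [ 14   5   9  23 186]
```

Emit:
send_rows --motion '[{"dp": [0,-0.001,-0.04],"rot": [0,0,0],"grip": 0.07},{"dp": [0,0,-0.045],"rot": [0,0,0],"grip": 0.07},{"dp": [0,0,-0.035],"rot": [0,0,0],"grip": 0.07},{"dp": [0,0,-0.008],"rot": [0,0,0],"grip": 0.07},{"dp": [0,0,0],"rot": [0,0,0],"grip": 0.07}]'

```text
clock: 25.52
tcp_pos: [0.5315, 0.1165, 0.1175]
orientation: [-2.172, -2.257, 0.002]
contact_force: [0.1, -1.0, 0.6]
grip_width: 0.0701
```

Emit:
send_rows --motion '[{"dp": [-0.005,0.0048,-0.001],"rot": [0,0,0],"grip": 0.07},{"dp": [0,0,0],"rot": [0,0,0],"grip": 0.02},{"dp": [0,0,0],"rot": [0,0,0],"grip": 0.02},{"dp": [0,0,0],"rot": [0,0,0],"grip": 0.02},{"dp": [0,0,0],"rot": [0,0,0],"grip": 0.02},{"dp": [0,0,0],"rot": [0,0,0],"grip": 0.02}]'

```text
clock: 26.28
tcp_pos: [0.5287, 0.1221, 0.1204]
orientation: [-2.175, -2.259, -0.006]
contact_force: [0.1, -0.4, -0.7]
grip_width: 0.025
```

```bash
python3 circ.py 10 15
```

```text
t 26.275 pos [0.5287 0.1221 0.1204] ang 161.2 r 0.0732 F [ 0.1 -0.4 -0.7] rv [-2.175 -2.259 -0.006] w 0.025024050502876972 j [-0.03  0.43 -0.38  1.95  0.21  0.8   1.08]
[0.007, 0.0181] [0.0129, 0.0147] [0.0163, 0.0109] [0.0185, 0.0063] [0.0195, 0.0013] [0.0192, -0.0038] [0.0175, -0.0087] [0.0147, -0.0129] [0.0109, -0.0163] [0.0063, -0.0185]
```

Emit:
send_rows --motion '[{"dp": [0.0085,0.0176,0],"rot": [0,0,0],"grip": 0.02},{"dp": [0.0129,0.0147,0],"rot": [0,0,0],"grip": 0.02},{"dp": [0.0163,0.0109,0],"rot": [0,0,0],"grip": 0.02},{"dp": [0.0185,0.0063,0],"rot": [0,0,0],"grip": 0.02},{"dp": [0.0195,0.0013,0],"rot": [0,0,0],"grip": 0.02},{"dp": [0.0192,-0.0038,0],"rot": [0,0,0],"grip": 0.02},{"dp": [0.0175,-0.0087,0],"rot": [0,0,0],"grip": 0.02},{"dp": [0.0147,-0.0129,0],"rot": [0,0,0],"grip": 0.02},{"dp": [0.0109,-0.0163,0],"rot": [0,0,0],"grip": 0.02},{"dp": [0,0,0],"rot": [0,0,0],"grip": 0.02},{"dp": [0,0,0],"rot": [0,0,0],"grip": 0.02}]'

```text
clock: 27.65
tcp_pos: [0.669, 0.1318, 0.1192]
orientation: [-2.171, -2.258, 0.016]
contact_force: [-2.6, 0.8, 2.4]
grip_width: 0.0248
```

```bash
python3 circ.py 2 10
```

```text
t 27.65 pos [0.669  0.1318 0.1192] ang 25.2 r 0.0784 F [-2.6  0.8  2.4] rv [-2.171 -2.258  0.016] w 0.024799041198147933 j [-0.05  0.63 -0.34  1.6   0.24  0.97  1.14]
[0.0014, -0.0137] [0.0023, -0.0129]
```

Emit:
send_rows --motion '[{"dp": [0.0035,-0.0095,0],"rot": [0,0,0],"grip": 0.02},{"dp": [0,0,0],"rot": [0,0,0],"grip": 0.02},{"dp": [0,0,0],"rot": [0,0,0],"grip": 0.02},{"dp": [0,0,0],"rot": [0,0,0],"grip": 0.07},{"dp": [0,0,0],"rot": [0,0,0],"grip": 0.07},{"dp": [0,0,0],"rot": [0,0,0],"grip": 0.07},{"dp": [0,0,0.04],"rot": [0,0,0],"grip": 0.07},{"dp": [0,0,0.05],"rot": [0,0,0],"grip": 0.07},{"dp": [0,0,0.04],"rot": [0,0,0],"grip": 0.07},{"dp": [-0.007,-0.03,0],"rot": [0,0,0],"grip": 0.07},{"dp": [-0.007,-0.03,0],"rot": [0,0,0],"grip": 0.07},{"dp": [-0.007,-0.04,0],"rot": [0,0,0],"grip": 0.07},{"dp": [-0.007,-0.04,0],"rot": [0,0,0],"grip": 0.07},{"dp": [0,0,0],"rot": [0,0,0],"grip": 0.07},{"dp": [0,0,0],"rot": [0,0,0],"grip": 0.07},{"dp": [0,0,0],"rot": [0,0,0],"grip": 0.07}]'

```text
clock: 29.65
tcp_pos: [0.6443, -0.0169, 0.2538]
orientation: [-2.165, -2.267, 0.004]
contact_force: [0.2, -0.1, 0.6]
grip_width: 0.0699
```

```bash
python3 circ.py 1; python3 - <<'E'
from h import *
import pickle
f=grab("wrist","w11");pickle.dump(f,open("f11.pkl","wb"));print("\ncam",ray(f,320,200),proj(f,[.575,-.2,.144]))
E
```

```text
t 29.65 pos [ 0.6443 -0.0169  0.2538] ang -68.1 r 0.1244 F [ 0.2 -0.1  0.6] rv [-2.165 -2.267  0.004] w 0.06986592480521904 j [ 0.18  0.44 -0.35  1.58  0.15  1.16  1.42]
[-0.0413, 0.0406] 
cam (array([ 0.57614228, -0.02034597,  0.3974016 ]), array([ 0.26266573,  0.00828648, -0.96489555])) [ 87.8 101.5]
```

Emit:
send_rows --motion '[{"dp": [0,-0.03,0],"rot": [0,0,0],"grip": 0.07},{"dp": [0,-0.03,0],"rot": [0,0,0],"grip": 0.07},{"dp": [0,0,0],"rot": [0,0,0],"grip": 0.07},{"dp": [0,0,0],"rot": [0,0,0],"grip": 0.07},{"dp": [0,0,0],"rot": [0,0,0],"grip": 0.07}]'

```text
clock: 30.32
tcp_pos: [0.6452, -0.0696, 0.2536]
orientation: [-2.15, -2.278, -0.0]
contact_force: [-0.2, -0.2, -0.6]
grip_width: 0.0699
```

```bash
python3 - <<'E'
from h import *
import pickle
f=grab("wrist","w12");pickle.dump(f,open("f12.pkl","wb"));print(get_obs()["tcp_pos"])
for n in ("f11.pkl","f12.pkl"):
    f=pickle.load(open(n,"rb"));g=f["img"].astype(float).mean(2)
    for x in (.56,.572,.584,.596):
        u,v=proj(f,[x,-.205,.144]).astype(int);a=max(u-25,0);p=g[v-1:v+2,a:u+25].mean(0);print(n,v,a,p.round().astype(int).tolist())
E
```

```text
[ 0.6452344  -0.06915744  0.25364599]
f11.pkl 80 53 [17, 17, 17, 17, 17, 18, 17, 17, 17, 17, 17, 16, 17, 17, 18, 16, 15, 14, 13, 12, 11, 11, 11, 10, 11, 11, 19, 148, 208, 218, 218, 218, 218, 218, 218, 203, 176, 178, 178, 178, 180, 179, 179, 179, 179, 180, 180, 180, 180, 179]
f11.pkl 97 55 [18, 16, 18, 17, 17, 18, 18, 17, 17, 17, 17, 17, 15, 16, 16, 17, 17, 16, 14, 14, 14, 11, 10, 11, 12, 11, 12, 11, 23, 123, 174, 179, 179, 171, 161, 162, 163, 164, 164, 163, 163, 163, 164, 163, 163, 163, 163, 163, 163, 163]
f11.pkl 113 58 [17, 16, 16, 16, 16, 17, 17, 16, 17, 16, 17, 17, 16, 17, 17, 16, 18, 17, 16, 15, 13, 13, 11, 11, 10, 11, 11, 11, 11, 64, 146, 182, 183, 181, 167, 161, 165, 165, 165, 165, 165, 165, 165, 166, 166, 165, 165, 165, 166, 165]
f11.pkl 129 60 [16, 17, 17, 17, 17, 16, 17, 16, 16, 17, 16, 17, 16, 16, 17, 17, 17, 16, 17, 16, 16, 15, 13, 12, 11, 11, 12, 10, 11, 12, 11, 11, 17, 33, 64, 101, 139, 158, 160, 159, 159, 160, 159, 159, 159, 159, 159, 159, 158, 160]
f12.pkl 80 123 [19, 19, 19, 18, 18, 19, 18, 18, 19, 18, 19, 18, 18, 20, 19, 18, 17, 15, 13, 12, 12, 11, 11, 11, 93, 168, 192, 192, 192, 192, 192, 192, 193, 193, 192, 189, 190, 189, 189, 189, 189, 189, 189, 189, 190, 188, 189, 189, 189, 189]
f12.pkl 97 124 [18, 18, 18, 19, 18, 18, 18, 17, 18, 18, 19, 19, 18, 18, 19, 19, 18, 18, 17, 15, 11, 12, 12, 12, 11, 16, 119, 182, 194, 194, 195, 194, 195, 184, 169, 168, 171, 170, 171, 171, 171, 171, 171, 171, 172, 172, 172, 171, 172, 171]
f12.pkl 113 125 [18, 18, 19, 18, 19, 17, 17, 18, 19, 17, 18, 18, 18, 18, 17, 19, 19, 17, 18, 18, 16, 14, 15, 12, 12, 12, 12, 49, 152, 197, 197, 196, 196, 194, 193, 177, 167, 173, 172, 173, 172, 172, 173, 172, 172, 172, 173, 173, 173, 173]
f12.pkl 129 127 [18, 19, 18, 18, 19, 19, 18, 17, 17, 18, 17, 19, 19, 19, 18, 17, 18, 18, 18, 19, 17, 16, 15, 12, 12, 13, 11, 11, 120, 185, 196, 196, 196, 195, 195, 183, 166, 165, 166, 166, 166, 167, 167, 166, 167, 167, 166, 167, 167, 167]
```

```bash
python3 - <<'E'
from h import *
import pickle
fs=[pickle.load(open(n,"rb")) for n in ("f11.pkl","f12.pkl")]
E={"stage":[[(70.2,80),(74.5,97),(77.5,113),(81.5,129)],[(140,80),(143.2,97),(146.3,113),(149.2,129)]],
"plat":[[(88.1,97),(91.6,113)],[(157.15,97),(159.75,113),(162.1,129)]]}
def yat(f,q,z,x=.575):
    P=np.array([ (lambda c,d:c+d*(z-c[2])/d[2])(*ray(f,*p)) for p in q]);return np.polyval(np.polyfit(P[:,0],P[:,1],1),x)
from scipy.optimize import brentq
r={}
for k,(a,b) in E.items():
    z=brentq(lambda z:yat(fs[0],a,z)-yat(fs[1],b,z),.1,.2);r[k]=(z,yat(fs[0],a,z));print(k,r[k])
# using stage at z=.1445 and a 10 mm gap, platform height per view
for f,a,b in zip(fs,*[list(x) for x in zip(*[(s,p) for s,p in zip(E["stage"],E["plat"])])]):
    for gap in(.010,.0108):
        ys=yat(f,a,.1445);print(gap,"plat z",brentq(lambda z:yat(f,b,z)-ys-gap,.1,.2))
E
```

```text
stage (0.1448015759208302, np.float64(-0.20909823851336085))
plat (0.14445691864757187, np.float64(-0.19868914131160642))
0.01 plat z 0.14355677997337338
0.0108 plat z 0.1446919809682463
0.01 plat z 0.14329737112488863
0.0108 plat z 0.14492509789019853
```

```bash
python3 - <<'E'
from h import *
f,g=grab("side"),grab("scene")
cr=lambda a,x,y:cv2.resize(a["img"][y:y+100,x:x+80],(400,500),interpolation=2)
cv2.imwrite("pics/j.png",np.hstack([cr(f,255,140),cr(g,260,140)])[:,:,::-1])
print(proj(f,[.598,.0985,.113]),proj(g,[.598,.0985,.113]))
b=np.radians(17);X=[.598+.075*np.cos(b),.0985+.075*np.sin(b),.157];print(proj(f,X),proj(g,X),get_obs()["contact_force"])
E
```

```text
[303.1 196.6] [305.9 199.8]
[273.6 189.8] [304.4 207.6] [ 0.43235959 -0.0541207  -0.15015406]
```

View pics/j.png

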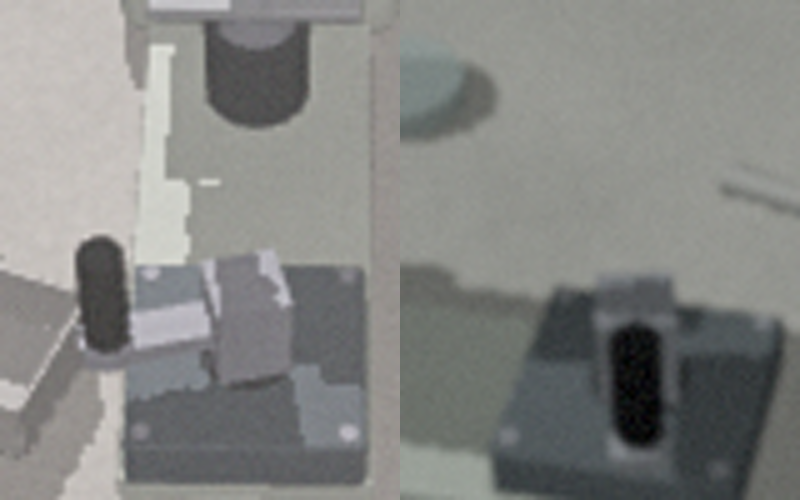

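The crank sits where it did when seated: hub top at about (305,195) side, handle top at about (275,189), both within 2 px of prediction. Handing in.

```bash
python3 -c "
from bench import hand_in
print(hand_in())"
```

```text
the job is handed in; nothing more can be done
None
```

I fitted the crank fully home on the shaft, let go of it, then took it by the handle. I cranked it clockwise about 2.9 turns in two holds, released it and handed in at about 30 s. `hand_in()` gave no verdict.

- **Level:** two wrist views put the stage top at z ≈ 144.8 mm and the platform top at ≈ 144.5 mm. A second estimate, using the gap between them, put the platform 0 to 1.2 mm low, against a limit of 5 mm.
- **Crank:** in the last side view the hub and handle tops were within about 2 px (3 to 4 mm) of their fully-home positions. They matched the readings taken just after fitting. The hub was largely hidden behind the handle in the scene view.
- **Robot:** it was clear of everything, with about 0.5 N of force reading noise.
- **Bystanders:** I didn't measure their positions at the end. None showed as disturbed in the pictures, and I saw no unexpected contact forces.
- **Disagreement:** earlier height estimates from the scene and side cameras scattered by several millimetres and put the stage at about 137 mm. I relied on the closer wrist views instead.

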